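# Dial a load into the decade box and switch it on

### The arm

A 7-joint arm with a two-finger parallel gripper is mounted at the origin on the work surface. World frame = base frame: x ahead of the robot, y to its left, z up, the work surface at z = 0. Lengths are in m, angles in rad, forces in N, time in s.
With the tool pointing down it reaches from about 0.425 to 0.8 m from the base axis. Payload 8.3 kg.
Tool frame: the origin (TCP) lies midway between the tips of the shut fingers; the grasp point (between the pads) lies 19 mm behind it; z points along the fingers, x is the direction in which the jaws open and shut, and the axes are right-handed (so a half turn about z gives the same grasp; the last joint's range is limited). The gripper opens to 85 mm and grips with 20 to 120 N. Pads are 22 mm wide; open, the fingers measure 114 mm over their backs; the gripper's body (76 mm by 85 mm) begins 54 mm behind the grasp point. The pads swing forward as they close: fully open they stand 13 mm farther back than shut.
Start: joints at [-1.271, 0.383, 0.016, 1.37, -0.006, 1.388, -0.046], TCP at [0.222, 0.584, 0.231] pointing down, gripper open.
Joint ranges: [-2.95, 2.95], [-0.25, 2.06], [-1.52, 1.56], [0.18, 2.33], [-1.44, 4.58], [0.02, 2.06], [-3.01, 3.01]. Speed limits (rad/s): [2.39, 2.39, 3.01, 3.01, 3.14, 3.14, 3.14].

### API

Orientations are given as a unit quaternion [w, x, y, z].
In Python, from cell import bot, viewer, hand_in gives the robot as it stands.
- The arm moves only by the shell command python3 -m pendant 'ROWS' [OPENING] [FORCE]. ROWS is JSON, a list that holds one entry, the list of rows, each a list of 4 numbers: the shift along the tool's x, y, z in cm, then the turn about the tool's z in rad. A call has exactly 8 rows; each row is the pose to reach, as a shift and turn from the pose measured when the call began, along the tool's axes at that moment; what a row does not reach only later rows make up. A row lasts 1/8 s, in which the tool goes at most 62.5 mm and 10.7 degrees, less where a joint would pass 70% of its speed; a pose out of reach is approached as far as the arm can. A call with a gripper value outside its range is refused whole. OPENING is the finger opening in cm, from 0 to 8.54, set as the call begins (- or left out, the last holds). The fingers move at their own pace and stop on an object; FORCE is the grip in N (left out, the last holds). Time passes only in rows, so rows that repeat a pose let the fingers close, or fill a call up. It gives the time, the measured TCP pose, the force and the opening at its end, in the units of the state.
- bot.get_obs(): the state, without advancing time (a new reading comes with each control period).
- viewer.grab_frame(name): name is "scene" or "top" or "wrist"; returns a dict with "img" (480x640x3 uint8, red, green, blue), "fx", "fy", "cx", "cy" (pixels), "R" (3x3) and "t" (3): a world point X has camera coordinates R X + t. Camera axes: x right, y down, z forward; pixel columns grow to the right and rows downward; lengths in m; the calibration is good to about 2 mm. A picture is of the moment at which its call begins. There is no depth.
- hand_in(): hands the job in, once; it reports no verdict.
Trained networks look in a picture, given as the dict that the camera call returned (one of the last four; its "shot" number tells which), for a name from the list of things; names that differ only in an ending like _2 or _b are one class to them, and where a whole thing is asked for, a point or a joint stands for the part that bears it (a point fixed in the world has none). Each returns a list of dicts, best first, with "conf" (0 to 1); they miss things now and then, are a little off and sometimes report something else, mostly with a low value. They report only what shows in the picture. A call takes as long as a camera call.
- viewer.regions_of(picture, thing): "mask" (480x640 bool, what is visible of it) and "pixel" ([column, row] in pixels, amid what is visible of it).
The state is a dict: "clock": time; "joint_positions": joint angles; "joint_velocities": joint speeds; "joint_efforts": joint torques, N m; "tool_pos": TCP position; "ee_rot": TCP orientation; "wrist_force": force on the tool from outside, world axes, zero at the start; "moment": the same for the moment, N m; "finger_gap": finger opening in m.
Only numpy, scipy, OpenCV 4.12 (cv2) and the standard library are available. Lean on these libraries where they do the work, as an engineer would, in place of code of your own. Each camera call takes 0.05 s, during which the arm holds its last target. There are 200 camera calls.

### The job

The black tester plugged into the resistance decade box needs a 62 ohm load. As you face the box, turn its middle (tens) dial to 6 and its right-hand (units) dial to 2, counting the clicks clockwise from each dial's red zero mark, and leave the left-hand (hundreds) dial at zero; only when both dials are right, switch the box on by flipping the bat toggle at its right-hand end away from you, to the green dot. Don't disturb the other things on the mat.

Things in the scene. Friction and masses are not known exactly. Their poses are not given: they have to be found in the camera images.
- decade_box: resistance decade box: grey case with a flat dark panel on top, 190 mm deep (x), 350 mm wide (y), 70 mm high to the panel; it stands fast and does not shift. Origin: centre of its underside; z up, x from its front edge (robot's side) to its back, y to the left as the robot faces it. Three dials in a row on the panel, left to right hundreds, tens, units; bat toggle right of them
- tens_zero (a point): the red zero tick of the middle dial, painted on the panel 32 mm from the dial's axis, to the front left (135 deg anticlockwise from the box's +x). Every dial has ten such ticks, 27 to 37 mm from its axis, one for each click 0 to 9: zero red, the others white, following clockwise every 30 deg, number 5 longer
- tester (a point): centre of the top of the black tester, 58 by 112 by 26 mm, plugged into the terminals behind the dials and fixed to the box; it covers x = 35 to 93, y = -56 to 56 mm of the box and its top is 42 mm over the panel
- hundreds_top (a point): top centre, on the axis, of the left-hand (hundreds) dial's white pointer knob, at x = -40, y = +80 mm on the box, 27 mm over the panel. Knob: bar 36 mm long (19 mm behind the axis, 17 before), 12 mm thick, 24 mm tall, upright flat sides, tip 22 mm before the axis, black line on top towards the tip; under it a round skirt 34 mm across, 3 mm high. Site x axis: along the bar towards the tip; z up
- tens_top (a point): top centre, on the axis, of the middle (tens) dial's white pointer knob, at x = -40, y = 0 mm on the box, 27 mm over the panel. Knob: bar 36 mm long (19 mm behind the axis, 17 before), 12 mm thick, 24 mm tall, upright flat sides, tip 22 mm before the axis, black line on top towards the tip; under it a round skirt 34 mm across, 3 mm high. Site x axis: along the bar towards the tip; z up
- units_top (a point): top centre, on the axis, of the right-hand (units) dial's white pointer knob, at x = -40, y = -80 mm on the box, 27 mm over the panel. Knob: bar 36 mm long (19 mm behind the axis, 17 before), 12 mm thick, 24 mm tall, upright flat sides, tip 22 mm before the axis, black line on top towards the tip; under it a round skirt 34 mm across, 3 mm high. Site x axis: along the bar towards the tip; z up
- hundreds (a joint): angle of the left-hand (hundreds) dial, rad, 0 at its zero tick, growing clockwise seen from above. 10 clicks, 30 deg apart: position n is n x 0.5236; stops at 0 and 9 (4.712). A sprung ball draws it into the nearest click; about 0.075 N m turns it out of one. It starts at 0 and must stay there
- tens (a joint): angle of the middle (tens) dial, rad, 0 at its zero tick, growing clockwise seen from above. 10 clicks, 30 deg apart: position n is n x 0.5236; stops at 0 and 9 (4.712). A sprung ball draws it into the nearest click; about 0.075 N m turns it out of one. It starts at one of clicks 1 to 4
- units (a joint): angle of the right-hand (units) dial, rad, 0 at its zero tick, growing clockwise seen from above. 10 clicks, 30 deg apart: position n is n x 0.5236; stops at 0 and 9 (4.712). A sprung ball draws it into the nearest click; about 0.075 N m turns it out of one. It starts at one of clicks 4 to 7
- output_switch (a joint): angle of the steel bat toggle at the right-hand end of the panel, rad: 0 = off, leaning to the front (robot's side); 0.56 = on, leaning to the back (the box's +x), towards the green dot. A spring holds it at either end and snaps it over past the middle (0.28); it takes about 2.5 N near the tip
- switch_tip (a point): tip of the bat toggle, 28 mm from its pivot (at x = -40, y = -148 mm on the box, 5 mm over the panel) and 32 mm over the panel; the bat is 5 mm thick at its foot and 8 mm near the tip and leans 16 deg from upright at either end. Green dot painted 26 mm behind the pivot (on side), white dot 26 mm before it (off side)
- multimeter: orange and black multimeter lying on its back on the mat, 185 mm long (x), 90 mm wide (y), 37 mm high with a switch up to 47 mm; a bystander left of the box. Origin: centre of its underside
- plug: white plastic connector housing, 58 mm long (x), 24 mm wide, 22 mm high; a bystander right of the box. Origin: on its underside, near the middle
- screwdriver: screwdriver with a red handle lying on the mat, 170 mm long along its x, handle towards -x; a bystander right of the box. Origin: on its underside, near the middle

How it is judged:
On the way:
1. tens dial at 6 and units dial at 2, hundreds at 0, with the toggle still off (value of joint tens between 3.012 and 3.272 rad and value of joint units between 0.917 and 1.177 rad and value of joint hundreds below 0.13 rad and value of joint output_switch below 0.15 rad), for 0.2 s.
At the end, for the whole second after the job is handed in: the tens dial rests in click 6 (3.142 rad), the units dial in click 2 (1.047 rad) and the hundreds dial in click 0, each within 0.13 rad (a quarter of a click), and the toggle stands on (over 0.5 rad) (value of joint tens between 3.012 and 3.272 rad and value of joint units between 0.917 and 1.177 rad and value of joint hundreds below 0.13 rad and value of joint output_switch above 0.5 rad); the robot touches nothing.
It fails at once if the toggle is put on while the tens dial is not at 6, the units dial not at 2 or the hundreds dial not at 0 (value of joint output_switch above 0.28 rad and not (value of joint tens between 3.012 and 3.272 rad and value of joint units between 0.917 and 1.177 rad and value of joint hundreds below 0.13 rad)).
It fails at once if the hundreds dial leaves its zero click (value of joint hundreds above 0.26 rad).
It fails at once if the multimeter is shifted more than 20 mm (distance of multimeter from where it was at the start of the episode above 0.02 m).
It fails at once if the plug is shifted more than 20 mm (distance of plug from where it was at the start of the episode above 0.02 m).
It fails at once if the screwdriver is shifted more than 20 mm (distance of screwdriver from where it was at the start of the episode above 0.02 m).
It also fails if it takes over 72 s, if anything falls off the work surface, if the arm or the gripper's body presses on something with over 40 N, if the wrist force passes 120 N, or if a joint passes its speed limit or range.

## Working session

There is one attempt and no reset: what is moved stays moved. The work goes in short steps, Python scripts to look and compute and a shell command to move; the robot and the scene stay as the last step left them, time stands still between calls to the robot, and variables do not carry over. Pictures are saved under pics/ and viewed, about 8 in all and at most 12, crops included, and the job is handed in when it is done.

```bash
mkdir -p pics
cat > h.py <<'E'
import numpy as np,cv2
from cell import bot,viewer,hand_in
from scipy.spatial.transform import Rotation as Ro
def ray(f,px,z):
    d=f["R"].T@np.array([(px[0]-f["cx"])/f["fx"],(px[1]-f["cy"])/f["fy"],1]);c=-f["R"].T@f["t"]
    return c+d*(z-c[2])/d[2]
def proj(f,X):
    p=f["R"]@np.array(X)+f["t"];return np.array([f["fx"]*p[0]/p[2]+f["cx"],f["fy"]*p[1]/p[2]+f["cy"]])
def save(img,n): cv2.imwrite("pics/"+n,cv2.cvtColor(np.ascontiguousarray(img),cv2.COLOR_RGB2BGR))
E
python3 - <<'E'
from h import *
np.set_printoptions(precision=4,suppress=True)
o=bot.get_obs();print(o["tool_pos"],o["ee_rot"],o["clock"])
f=viewer.grab_frame("top");save(f["img"],"top.png");print(-f["R"].T@f["t"],f["fx"])
for n,z in [("decade_box",.07),("tester",.112),("hundreds_top",.097),("tens_top",.097),("units_top",.097),("switch_tip",.102),("multimeter",.04),("plug",.02),("screwdriver",.02)]:
    for r in viewer.regions_of(f,n)[:3]: print(n,round(r["conf"],2),r["pixel"],ray(f,r["pixel"],z),r["mask"].sum())
E
```

```text
[0.2216 0.5838 0.2303] [ 0.0006  0.8231  0.5679 -0.0008] 0.0
[0.3495 0.0196 1.368 ] 574.8466613531841
decade_box 0.63 [322.9, 259.8] [0.5595 0.0242 0.07  ] 12948
tester 0.79 [320.1, 262.9] [0.5457 0.0301 0.112 ] 12933
hundreds_top 0.55 [282.0, 274.7] [0.5195 0.1145 0.097 ] 184
tens_top 0.76 [322.5, 277.3] [0.5157 0.0241 0.097 ] 183
units_top 0.53 [357.3, 274.5] [ 0.5238 -0.0532  0.097 ] 186
units_top 0.5 [319.0, 276.7] [0.5169 0.032  0.097 ] 184
multimeter 0.88 [203.1, 253.6] [0.5728 0.3056 0.04  ] 3115
multimeter 0.52 [320.9, 277.3] [0.5231 0.0281 0.04  ] 182
plug 0.76 [413.3, 280.1] [ 0.524  -0.1896  0.02  ] 226
screwdriver 0.69 [458.5, 269.6] [ 0.5513 -0.2965  0.02  ] 486
screwdriver 0.63 [204.1, 255.1] [0.5726 0.3073 0.02  ] 3075
```

View pics/top.png

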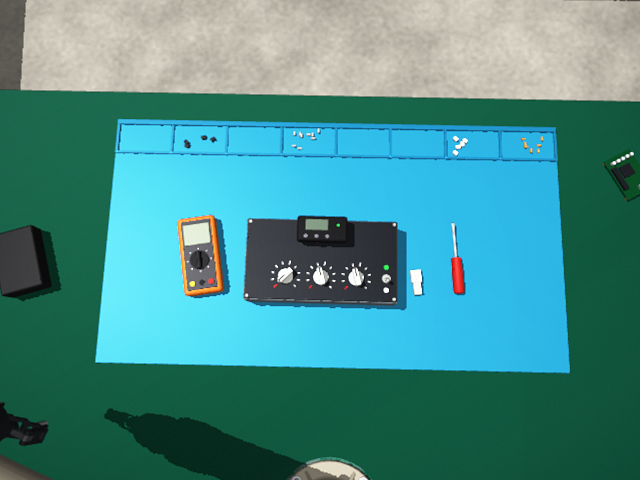

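The top view shows the box with dials at about (285,276), (320,277) and (357,277), the toggle near (387,280), the multimeter on the left, and the plug and screwdriver on the right. I'll move over the box and take wrist views.

```bash
python3 -m pendant '[[[-5,5,-2,0.14],[-9.5,9,-4,0.28],[-14,13.5,-6,0.43],[-18.5,18,-7,0.57],[-23,22,-7,0.72],[-27.5,26.5,-7,0.86],[-32,31,-7,1.0],[-36,35,-7,1.15]]]' 6
python3 -c "
from h import *
o=bot.get_obs();print(o['tool_pos'],Ro.from_quat(o['ee_rot'],scalar_first=True).as_matrix(),o['joint_positions'])"
```

```text
clock: 1.5
tool_pos: [0.4169, 0.1322, 0.3017]
ee_rot: [-0.0, 1.0, 0.027, 0.0]
wrist_force: [1.3, 0.5, -0.6]
finger_gap: 0.0598
[0.41693573 0.13218749 0.30167509] [[ 9.98570592e-01  5.34428861e-02  7.94104662e-04]
 [ 5.34421192e-02 -9.98570490e-01  9.57523302e-04]
 [ 8.44142290e-04 -9.13715974e-04 -9.99999226e-01]] [-0.8445732  -0.07741706  0.43926601  1.73773563  0.03248667  1.47289253
 -0.35613313]
```

```bash
python3 -m pendant '[[[2,4,0,0],[4,8,0,0],[5.5,11,0,0],[5.5,11,0,0],[5.5,11,0,0],[5.5,11,0,0],[5.5,11,0,0],[5.5,11,0,0]]]'
cat > look.py <<'E'
from h import *
import sys
np.set_printoptions(precision=4,suppress=True)
f=viewer.grab_frame("wrist");save(f["img"],sys.argv[1]);print("cam",-f["R"].T@f["t"],f["fx"]);print(f["R"])
for n,z in [("tester",.112),("hundreds_top",.097),("tens_top",.097),("units_top",.097),("switch_tip",.102)]:
    for r in viewer.regions_of(f,n)[:3]: print(n,round(r["conf"],2),r["pixel"],ray(f,r["pixel"],z),r["mask"].sum())
E
python3 look.py w1.png
```

```text
clock: 2.5
tool_pos: [0.4776, 0.0258, 0.3017]
ee_rot: [-0.001, 1.0, 0.027, 0.0]
wrist_force: [-0.1, -0.1, 0.5]
finger_gap: 0.0604
cam [0.4726 0.103  0.4433] 431.4648354088733
[[ 0.9985  0.0546  0.0003]
 [ 0.0519 -0.9523  0.3007]
 [ 0.0167 -0.3003 -0.9537]]
tester 0.93 [419.7, 167.5] [0.5496 0.0587 0.112 ] 79104
tester 0.46 [357.6, 353.8] [ 0.515 -0.107  0.112] 163
hundreds_top 0.91 [381.7, 95.9] [0.5175 0.1093 0.097 ] 1598
tens_top 0.79 [375.5, 194.2] [0.5197 0.0331 0.097 ] 1425
tens_top 0.22 [421.5, 165.2] [0.5543 0.0586 0.097 ] 78922
units_top 0.56 [367.7, 280.9] [ 0.52   -0.0436  0.097 ] 1319
switch_tip 0.43 [353.7, 353.8] [ 0.5127 -0.1136  0.102 ] 127
```

View pics/w1.png

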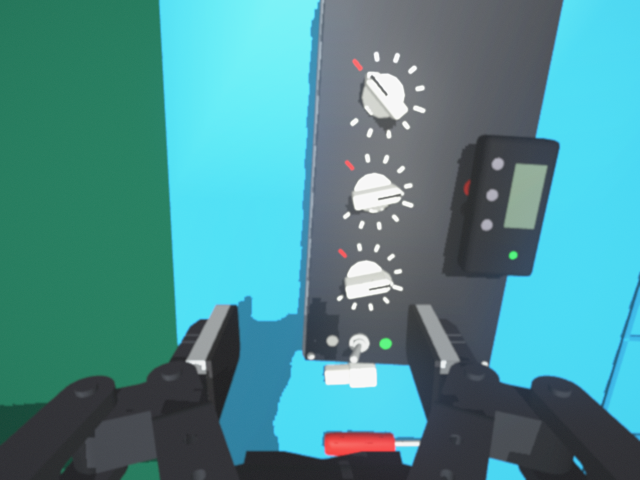

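The wrist view shows all three dials: hundreds at about (385,95) pointing to its red tick, tens at (375,193) and units at (368,282), both pointing nearly to +x, and the toggle at (358,348) leaning forward. I'll fit the box pose to the ticks and measure the bar angles.

```bash
cat > fit.py <<'E'
from h import *
from scipy.optimize import least_squares
np.set_printoptions(precision=4,suppress=True)
D=np.array([[-.04,.08],[-.04,0],[-.04,-.08]])
def model(ks=range(10)): 
    return np.array([d+.032*np.array([np.cos(a),np.sin(a)]) for d in D for a in [np.radians(135-30*k) for k in ks]])
def R2(a): return np.array([[np.cos(a),-np.sin(a)],[np.sin(a),np.cos(a)]])
def fitbox(f,init):
    im=f["img"].astype(int); r,g,b=im[...,0],im[...,1],im[...,2]
    m=(((im.min(2)>140))|((r>140)&(g<110)&(b<110))).astype(np.uint8)
    n,l,s,c=cv2.connectedComponentsWithStats(m)
    P=np.array([ray(f,c[i],.07)[:2] for i in range(1,n) if 8<s[i,4]<250])
    p=np.array(init,float);M=model()
    for th in (.02,.012,.006,.004,.003):
        W=M@R2(p[2]).T+p[:2]
        d=np.linalg.norm(W[:,None]-P[None],axis=2);j=d.argmin(1);ok=d.min(1)<th
        p=least_squares(lambda q:((M[ok]@R2(q[2]).T+q[:2])-P[j[ok]]).ravel(),p).x
    print("box",p,"n",ok.sum(),"rms",np.sqrt(np.mean(d.min(1)[ok]**2)));return p
def knob(f,p,i,h=.097):
    c=R2(p[2])@D[i]+p[:2]
    # rectify top patch at z=h, 0.25mm/px, box-aligned: image up = +x box, image left = +y
    N=240;yy,xx=np.mgrid[:N,:N];u=(N/2-yy)*.00025;v=(N/2-xx)*.00025
    W=np.stack([c[0]+np.cos(p[2])*u-np.sin(p[2])*v,c[1]+np.sin(p[2])*u+np.cos(p[2])*v,np.full(u.shape,h)],-1)
    q=W@f["R"].T+f["t"];mx=(f["fx"]*q[...,0]/q[...,2]+f["cx"]).astype(np.float32);my=(f["fy"]*q[...,1]/q[...,2]+f["cy"]).astype(np.float32)
    return cv2.remap(f["img"],mx,my,cv2.INTER_LINEAR),c
E
python3 - <<'E'
from fit import *
f=viewer.grab_frame("wrist")
p=fitbox(f,[.559,.029,.03])
ims=[]
for i in range(3):
    im,c=knob(f,p,i);print(i,c);im=np.ascontiguousarray(im)
    for k in range(10):
        a=np.radians(135-30*k);cv2.putText(im,str(k),(int(117-108*np.sin(a)),int(123-108*np.cos(a))),0,.35,(255,0,255),1)
    cv2.circle(im,(120,120),2,(255,0,0),-1);ims.append(im)
save(np.hstack(ims),"k.png")
E
```

```text
box [ 0.5609  0.0289 -0.0056] n 28 rms 0.0012264707212555632
0 [0.5213 0.1092]
1 [0.5209 0.0292]
2 [ 0.5204 -0.0508]
```

View pics/k.png

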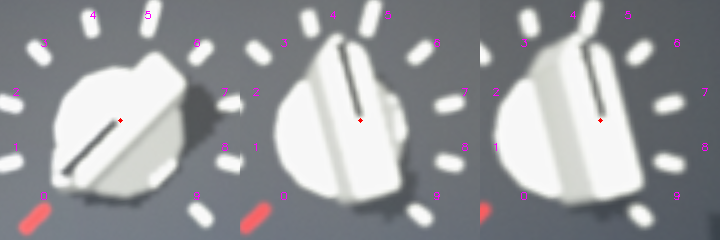

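Both the tens and units dials are at click 4, and hundreds is at 0. The fit is good, with 1.2 mm rms over 28 ticks. Tens needs +60° clockwise and units 60° anticlockwise. First I'll move over the tens dial.

```bash
python3 -m pendant '[[[1,0,2,-0.18],[2,0,4,-0.36],[3.4,-0.1,7,-0.54],[4.3,-0.1,10,-0.72],[4.3,-0.1,12,-0.9],[4.3,-0.1,14,-1.08],[4.3,-0.1,16,-1.26],[4.3,-0.1,17,-1.44]]]' 4 30
cat > st.py <<'E'
from fit import *
import sys
o=bot.get_obs();R=Ro.from_quat(o['ee_rot'],scalar_first=True).as_matrix()
t=np.array(eval(sys.argv[1]));ph=float(sys.argv[2])
d=R.T@(t-o['tool_pos'])*100
a=np.degrees(np.arctan2(R[1,0],R[0,0]))
print("shift cm",d,"turn",np.radians((a-ph+180)%360-180),"ang",a,"F",o['wrist_force'],"j7",o['joint_positions'][6],"gap",o['finger_gap'],"t",o['clock'],o['tool_pos'])
E
python3 st.py '[.5209,.0292,.078]' 104.7
```

```text
clock: 3.85
tool_pos: [0.5202, 0.0287, 0.1304]
ee_rot: [-0.0, 0.732, 0.681, -0.0]
wrist_force: [-0.6, 0.2, 1.2]
finger_gap: 0.04
shift cm [0.051  0.0699 5.2421] turn -0.3280348019087132 ang 85.90499031722072 F [-0.5977  0.2467  1.2257] j7 1.5002851793148806 gap 0.03998210037536494 t 3.85 [0.5202 0.0287 0.1304]
```

```bash
python3 -m pendant '[[[0,0,0,-0.17],[0.05,0.07,0,-0.33],[0.05,0.07,1.5,-0.33],[0.05,0.07,3,-0.33],[0.05,0.07,4.2,-0.33],[0.05,0.07,5.2,-0.33],[0.05,0.07,5.2,-0.33],[0.05,0.07,5.2,-0.33]]]'
python3 st.py '[.5209,.0292,.078]' 104.7; python3 look.py w2.png | grep -v tester
```

```text
clock: 4.85
tool_pos: [0.5212, 0.0292, 0.0787]
ee_rot: [-0.0, 0.61, 0.792, 0.0]
wrist_force: [-0.1, 0.6, -0.3]
finger_gap: 0.04
shift cm [ 0.0098 -0.0262  0.0692] turn 0.0017552633673520136 ang 104.80056918288318 F [-0.1425  0.6036 -0.3197] j7 1.8458144528935503 gap 0.040005895602448695 t 4.85 [0.5212 0.0292 0.0787]
cam [0.4458 0.0097 0.2202] 431.4648354088733
[[-0.2557  0.9668  0.0008]
 [ 0.922   0.2436  0.3011]
 [ 0.2909  0.0777 -0.9536]]
hundreds_top 0.96 [551.3, 363.1] [0.5063 0.1038 0.097 ] 6140
tens_top 0.8 [323.4, 324.2] [0.5116 0.0274 0.097 ] 7376
units_top 0.89 [93.4, 276.3] [ 0.5137 -0.0453  0.097 ] 10361
```

View pics/w2.png

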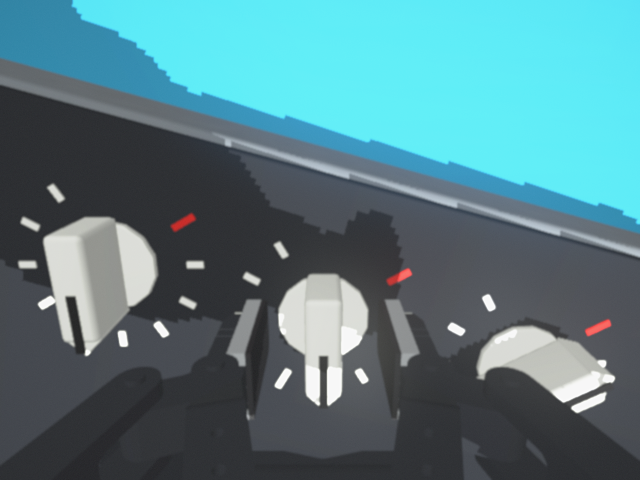

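The fingers straddle the tens knob at (323,325) and the bar is centred and parallel to the pads. Closing now, then turning.

```bash
python3 -m pendant '[[[0,0,0.1,0],[0,0,0.1,0],[0,0,0.1,0],[0,0,0.1,0],[0,0,0.1,0],[0,0,0.1,0],[0,0,0.1,0],[0,0,0.1,0]]]' 0 40
python3 st.py '[.5209,.0292,.078]' 44.7
```

```text
clock: 6.15
tool_pos: [0.5211, 0.0293, 0.0778]
ee_rot: [-0.0, 0.61, 0.792, 0.0]
wrist_force: [-1.7, 0.1, 4.6]
finger_gap: 0.0113
shift cm [-0.0008 -0.0202 -0.0214] turn 1.0492452458364554 ang 104.81732426059541 F [-1.7155  0.1145  4.5719] j7 1.846648934723382 gap 0.011280820701335315 t 6.15 [0.5211 0.0293 0.0778]
```

```bash
python3 -m pendant '[[[0,0,0,0.15],[0,0,0,0.3],[0,0,0,0.45],[0,0,0,0.6],[0,0,0,0.75],[0,0,0,0.9],[0,0,0,1.05],[0,0,0,1.05]]]'
python3 st.py '[.5209,.0292,.078]' 44.7
```

```text
clock: 7.15
tool_pos: [0.5213, 0.0298, 0.0778]
ee_rot: [-0.0, 0.925, 0.381, 0.0]
wrist_force: [0.5, 2.8, 2.7]
finger_gap: 0.0112
shift cm [-0.0692  0.0188 -0.0194] turn 0.0007877178816795536 ang 44.74513291006723 F [0.4666 2.7584 2.7344] j7 0.8653437619068087 gap 0.011170838721731096 t 7.15 [0.5213 0.0298 0.0778]
```

```bash
python3 -m pendant '[[[0,0,0,0],[0,0,0,0],[0,0,0,0],[0,0,0,0],[0,0,-1,0],[0,0,-3,0],[0,0,-6,0],[0,0,-9,0]]]' 4
python3 st.py '[.5204,-.0508,.078]' -75.3; python3 look.py w3.png | grep -v tester
```

```text
clock: 8.15
tool_pos: [0.5213, 0.0296, 0.1694]
ee_rot: [-0.0, 0.925, 0.381, 0.0]
wrist_force: [0.7, -0.3, 0.5]
finger_gap: 0.0399
shift cm [-5.7274  5.6512  9.1311] turn 2.0949952333733015 ang 44.734384972315176 F [ 0.7325 -0.2822  0.5238] j7 0.7991704561646873 gap 0.039926817467537554 t 8.15 [0.5213 0.0296 0.1694]
cam [0.4661 0.0846 0.3109] 431.4648354088733
[[ 0.7102  0.704   0.0006]
 [ 0.6712 -0.6774  0.3011]
 [ 0.2124 -0.2134 -0.9536]]
hundreds_top 0.63 [431.3, 144.6] [0.5181 0.1075 0.097 ] 3875
tens_top 0.97 [322.6, 245.8] [0.5171 0.0333 0.097 ] 2970
units_top 0.75 [207.0, 325.1] [ 0.5042 -0.0449  0.097 ] 1121
switch_tip 0.59 [414.7, 226.1] [0.5415 0.0746 0.102 ] 140384
```

View pics/w3.png

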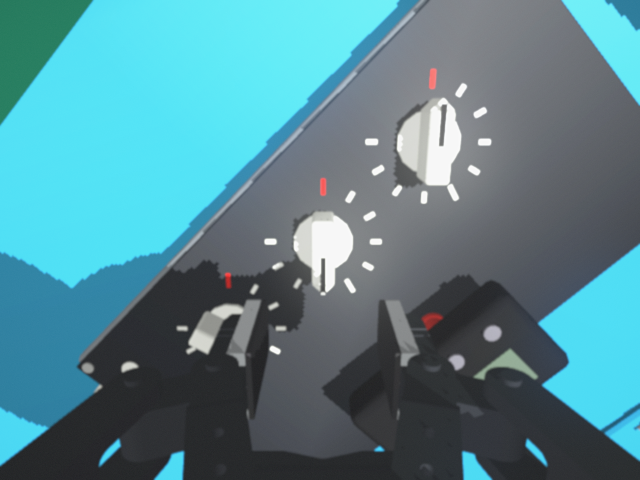

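The tens line at (322,275) points opposite its red tick, so it's at 6. Hundreds is still at 0. Units is next.

```bash
python3 -m pendant '[[[-1,1,0,0.18],[-2,2,0,0.36],[-3,3,0,0.54],[-4,4,0,0.72],[-5,5,0,0.9],[-5.7,5.6,0,1.08],[-5.7,5.6,0,1.26],[-5.7,5.6,0,1.44]]]'
python3 st.py '[.5204,-.0508,.078]' -75.3
```

```text
clock: 9.45
tool_pos: [0.5191, -0.0503, 0.1663]
ee_rot: [0.0, 0.945, -0.327, -0.001]
wrist_force: [0.1, -0.4, 0.1]
finger_gap: 0.0398
shift cm [ 0.154  -0.0572  8.8317] turn 0.6488552516158691 ang -38.12333256751161 F [ 0.1318 -0.4469  0.0758] j7 -0.4061891653773363 gap 0.039782268575870514 t 9.45 [ 0.5191 -0.0503  0.1663]
```

```bash
python3 -m pendant '[[[0.15,-0.06,1,0.18],[0.15,-0.06,2,0.36],[0.15,-0.06,3,0.54],[0.15,-0.06,4,0.65],[0.15,-0.06,5,0.65],[0.15,-0.06,5,0.65],[0.15,-0.06,5,0.65],[0.15,-0.06,5,0.65]]]'
python3 st.py '[.5204,-.0508,.078]' -75.3;  python3 look.py w4.png | grep -v tester
```

```text
clock: 10.45
tool_pos: [0.5207, -0.0508, 0.1167]
ee_rot: [0.0, 0.792, -0.611, -0.001]
wrist_force: [0.4, 0.8, -0.1]
finger_gap: 0.0402
shift cm [-0.0046  0.0244  3.8712] turn -0.000499248142395911 ang -75.32860481148903 F [ 0.3579  0.8288 -0.1279] j7 -0.9429438620189524 gap 0.04021790114989676 t 10.45 [ 0.5207 -0.0508  0.1167]
cam [ 0.595  -0.0311  0.2581] 431.4648354088733
[[ 0.2535 -0.9673 -0.0014]
 [-0.9214 -0.2419  0.304 ]
 [-0.2944 -0.0757 -0.9527]]
hundreds_top 0.59 [3.4, 194.1] [0.531  0.0779 0.097 ] 134
tens_top 0.8 [142.9, 240.0] [0.5262 0.0241 0.097 ] 5630
units_top 0.58 [321.8, 278.1] [ 0.5283 -0.048   0.097 ] 5008
switch_tip 0.96 [468.2, 340.5] [ 0.5188 -0.1126  0.102 ] 834
switch_tip 0.5 [289.9, 160.8] [ 0.5717 -0.0248  0.102 ] 192756
```

View pics/w4.png

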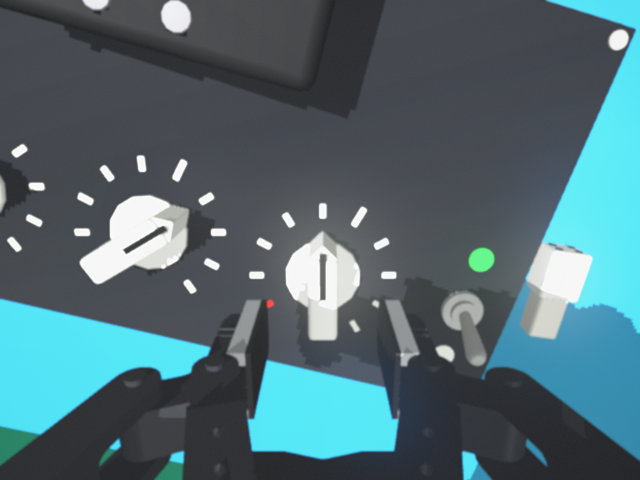

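The units knob at (322,275) is centred between the pads, and the toggle at (470,340) is clear of the right finger. Descending.

```bash
python3 -m pendant '[[[0,0,1.3,0],[0,0,2.6,0],[0,0.02,3.9,0],[0,0.02,3.9,0],[0,0.02,3.9,0],[0,0.02,3.9,0],[0,0.02,3.9,0],[0,0.02,3.9,0]]]' 3.2
python3 st.py '[.5204,-.0508,.078]' -75.3
python3 -m pendant '[[[0,0,0,0],[0,0,0,0],[0,0,0,0],[0,0,0,0],[0,0,0,0],[0,0,0,0],[0,0,0,0],[0,0,0,0]]]' 0 40
python3 st.py '[.5204,-.0508,.078]' -15.3
```

```text
clock: 11.75
tool_pos: [0.5202, -0.0508, 0.0774]
ee_rot: [0.0, 0.791, -0.611, -0.001]
wrist_force: [0.6, 0.5, 0.5]
finger_gap: 0.0316
shift cm [ 0.0081 -0.0144 -0.0617] turn -0.0010045876059945026 ang -75.35755862997463 F [0.5902 0.4878 0.498 ] j7 -0.9025619509187967 gap 0.03158569795861753 t 11.75 [ 0.5202 -0.0508  0.0774]
clock: 12.75
tool_pos: [0.5204, -0.0508, 0.0776]
ee_rot: [0.0, 0.791, -0.611, -0.001]
wrist_force: [-0.8, 0.4, 5.0]
finger_gap: 0.0113
shift cm [ 0.0011  0.0014 -0.0418] turn -1.0481756963220346 ang -75.35604358743882 F [-0.7522  0.3593  5.03  ] j7 -0.902606990553537 gap 0.011275384055870238 t 12.75 [ 0.5204 -0.0508  0.0776]
```

```bash
python3 -m pendant '[[[0,0,0,-0.15],[0,0,0,-0.3],[0,0,0,-0.45],[0,0,0,-0.6],[0,0,0,-0.75],[0,0,0,-0.9],[0,0,0,-1.05],[0,0,0,-1.05]]]'
python3 st.py '[.5204,-.0508,.078]' -15.3
```

```text
clock: 13.75
tool_pos: [0.5209, -0.0514, 0.0776]
ee_rot: [-0.0, 0.991, -0.133, -0.0]
wrist_force: [3.7, -3.0, -1.5]
finger_gap: 0.0115
shift cm [-0.0665 -0.0449 -0.0382] turn 0.00034812404122942813 ang -15.280053961690525 F [ 3.7084 -3.0331 -1.4683] j7 0.025401011542512047 gap 0.011545590434035795 t 13.75 [ 0.5209 -0.0514  0.0776]
```

```bash
python3 -m pendant '[[[0,0,0,0],[0,0,0,0],[0,0,0,0],[0,0,0,0],[0,0,-1,0],[0,0,-4,0],[0,0,-8,0],[0,0,-11,0]]]' 4
python3 st.py '[.5204,-.1188,.15]' 0
python3 - <<'E'
from fit import *
f=viewer.grab_frame("wrist");save(f["img"],"w5.png")
p=fitbox(f,[.5609,.0289,-.0056])
for r in viewer.regions_of(f,"switch_tip")[:3]: print(r["conf"],r["pixel"],ray(f,r["pixel"],.102),r["mask"].sum())
E
```

```text
clock: 14.75
tool_pos: [0.5214, -0.0517, 0.19]
ee_rot: [-0.0, 0.991, -0.133, 0.0]
wrist_force: [-0.3, 0.1, -0.6]
finger_gap: 0.0401
shift cm [1.6743 6.4964 3.9991] turn -0.26734710490133723 ang -15.317860775887912 F [-0.2846  0.1073 -0.6367] j7 -0.06625421212449815 gap 0.04014824154012251 t 14.75 [ 0.5214 -0.0517  0.19  ]
box [ 0.5603  0.0293 -0.0071] n 22 rms 0.0011976106559345712
0.53 [343.4, 340.6] [ 0.5166 -0.1135  0.102 ] 321
```

View pics/w5.png

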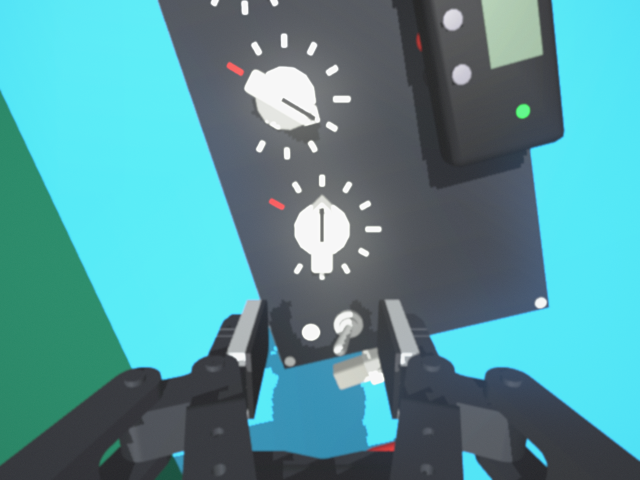

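Units (322,210) now points to its third tick, which is click 2, and tens is opposite its red tick at 6. The toggle is at (347,330) and still off. I'll straddle it with the open fingers and push with the front pad.

```bash
python3 -m pendant '[[[0.4,2.2,0,-0.09],[0.8,4.4,0,-0.18],[1.15,6.6,0,-0.267],[1.15,6.6,1,-0.267],[1.15,6.6,3,-0.267],[1.15,6.6,5,-0.267],[1.15,6.6,5,-0.267],[1.15,6.6,5,-0.267]]]'
python3 st.py '[.515,-.119,.084]' 0; python3 -c "
from h import *
f=viewer.grab_frame('wrist');save(f['img'],'w6.png')"
```

```text
clock: 15.85
tool_pos: [0.5172, -0.1181, 0.142]
ee_rot: [-0.0, 1.0, -0.0, 0.003]
wrist_force: [0.7, -0.2, 0.3]
finger_gap: 0.0399
shift cm [-0.257   0.0905  5.7975] turn -0.0005076066416294067 ang -0.029083718218171555 F [ 0.7059 -0.2062  0.2737] j7 0.3685415645502287 gap 0.039947381236569476 t 15.85 [ 0.5172 -0.1181  0.142 ]
```

View pics/w6.png

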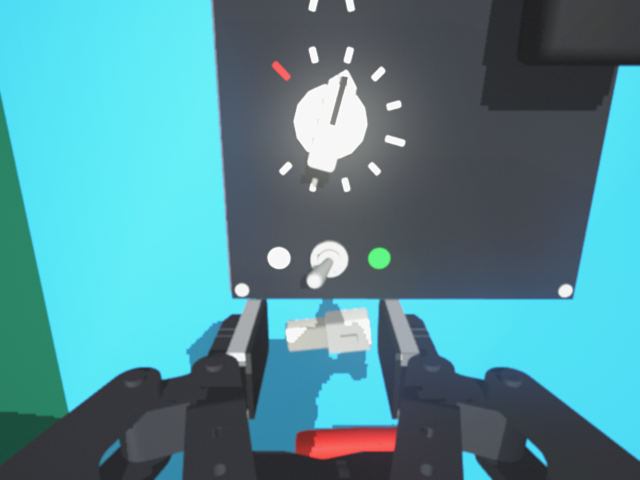

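The toggle tip at (318,278) lies between the pads and units points at tick 2. Descending and checking.

```bash
python3 -m pendant '[[[-0.1,0.05,1,0],[-0.25,0.09,2,0],[-0.25,0.09,3.5,0],[-0.25,0.09,5,0],[-0.25,0.09,5.8,0],[-0.25,0.09,5.8,0],[-0.25,0.09,5.8,0],[-0.25,0.09,5.8,0]]]'
python3 st.py '[.541,-.119,.084]' 0
```

```text
clock: 16.9
tool_pos: [0.5157, -0.1192, 0.0848]
ee_rot: [-0.0, 1.0, -0.0, 0.004]
wrist_force: [0.5, 0.2, 0.4]
finger_gap: 0.0399
shift cm [ 2.5286 -0.0259  0.0962] turn -0.00043811370193877654 ang -0.025102066067940174 F [0.4873 0.1998 0.3974] j7 0.42041032173818443 gap 0.039895453106884846 t 16.9 [ 0.5157 -0.1192  0.0848]
```

```bash
python3 -m pendant '[[[0.5,0,0,0],[1,0,0,0],[1.4,0,0,0],[1.8,0,0,0],[2.1,0,0,0],[2.4,0,0,0],[2.4,0,0,0],[2.4,0,0,0]]]'
python3 st.py '[.53,-.119,.084]' 0
python3 -c "
from h import *
f=viewer.grab_frame('wrist');save(f['img'],'w7.png')"
```

```text
clock: 17.9
tool_pos: [0.5395, -0.1193, 0.0848]
ee_rot: [-0.0, 1.0, -0.0, 0.004]
wrist_force: [-1.7, -0.1, 0.7]
finger_gap: 0.0399
shift cm [-0.9463 -0.0312  0.0764] turn -0.0005915317260591358 ang -0.033892271351275025 F [-1.7452 -0.1204  0.6561] j7 0.4291204408672798 gap 0.039903591510607746 t 17.9 [ 0.5395 -0.1193  0.0848]
```

View pics/w7.png

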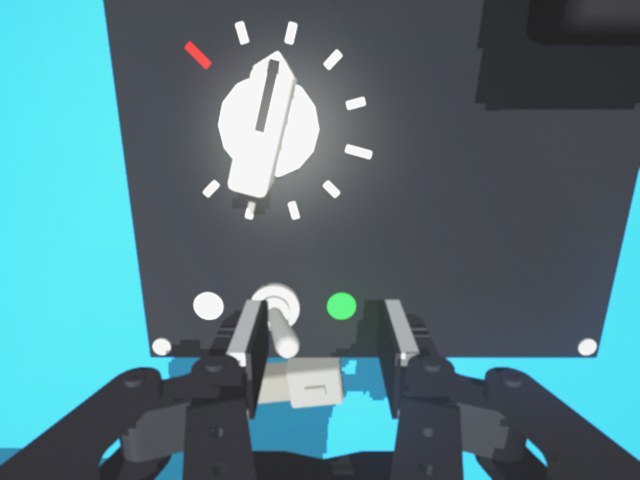

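The toggle tip at (287,345) now leans toward the green side, with about 1.7 N on the pad. I'll nudge 3 mm more, then back off and lift.

```bash
python3 -m pendant '[[[0.15,0,0,0],[0.3,0,0,0],[0.3,0,0,0],[-0.4,0,0,0],[-0.9,0,0,0],[-0.9,0,0,0],[-0.9,0,-2,0],[-0.9,0,-6,0]]]'
python3 -m pendant '[[[0,0,-2,0],[0,0,-5,0],[0,-2,-8,0],[0,-3,-9,0],[0,-4,-9,0],[0,-5,-9,0],[0,-5,-9,0],[0,-5,-9,0]]]'
python3 - <<'E'
from fit import *
f=viewer.grab_frame("wrist");p=fitbox(f,[.5606,.029,-.006]);g=f["img"].copy()
for s in (-.0077,.0077):
    w=np.append(R2(p[2])@[-.04+s,-.148]+p[:2],.102);q=proj(f,w);print("off" if s<0 else "on",q)
for r in viewer.regions_of(f,"switch_tip")[:2]: print(r["conf"],r["pixel"],r["mask"].sum())
save(g,"w8.png")
E
```

```text
clock: 18.95
tool_pos: [0.5293, -0.1189, 0.1443]
ee_rot: [-0.0, 1.0, -0.0, 0.002]
wrist_force: [0.7, 0.0, -0.8]
finger_gap: 0.04
clock: 19.95
tool_pos: [0.5287, -0.0693, 0.2338]
ee_rot: [-0.0, 1.0, -0.0, 0.002]
wrist_force: [0.0, 0.1, -0.7]
finger_gap: 0.0395
box [ 0.5604  0.0294 -0.0064] n 19 rms 0.0011310594175221106
off [298.8419 292.402 ]
on [321.0853 292.4966]
0.57 [315.9, 286.1] 204
```

View pics/w8.png

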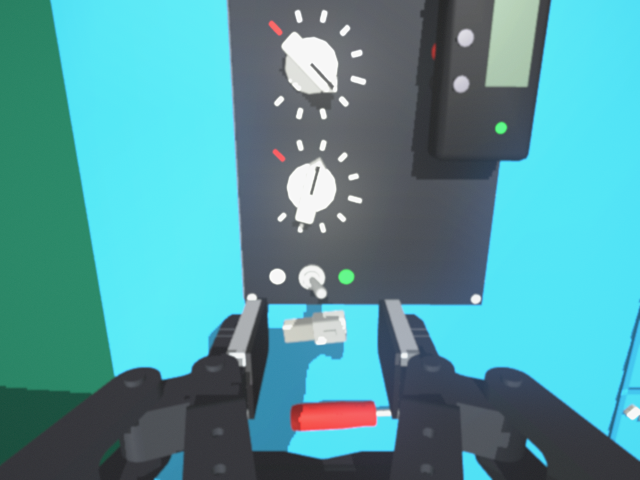

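The toggle tip at (321,293) matches the predicted "on" position (321,292). Tens at (315,70) reads 6, units at (313,180) reads 2, and the arm is clear.

```bash
python3 -c "
from cell import hand_in
print(hand_in())"
```

```text
the job is handed in; nothing more can be done
None
```

The box is set to 62 ohm and switched on, and I handed the job in at about 20 s on the robot's clock. The system gives no verdict on the result.

- **Dials:** Tens and units both started at click 4. I turned tens two clicks clockwise to 6 and units two clicks anticlockwise to 2. Pictures taken before I touched the toggle and after the final lift showed both dials there.
- **Toggle:** Once both dials were right, I pushed it over with one finger pad. In the last picture its tip is within about a pixel of where the fitted box pose puts "on".
- **Hundreds dial:** It was still at 0 when last fully in view, after the tens turn. It is out of frame in the final pictures, and nothing worked near it after that.
- **Other things on the mat:** The plug and screwdriver were not touched as far as the pictures show, but I did not re-measure their positions. The multimeter was out of view at the end; the arm never went near it.
- **Arm:** It finished clear of the box, with wrist force near zero.

One check differed slightly. The network placed the toggle's centre at (316,286), between its foot and its tip. That fits "on", because the network marks the middle of the visible part.

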